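# Bring a kinematic stage top home on its cone, groove and flat seats

## Robot

A 7-joint arm with a two-finger parallel gripper is mounted at the origin on the work surface. World frame = base frame: x ahead of the robot, y to its left, z up, the work surface at z = 0. Lengths are in m, angles in rad, forces in N, time in s.
With the tool pointing down it reaches from about 0.425 to 0.925 m from the base axis. Payload 6.8 kg.
Tool frame: the origin (TCP) lies at the very end of the fingers, on their centre line; the grasp point (between the pads) lies 19 mm behind it (r.grip_point_offset is the distance from the TCP to the grasp point, in m); z points along the fingers, y is the line along which they close (so a half turn about z gives the same grasp; the last joint's range is limited). The gripper opens to 85 mm and grips with 20 to 120 N. Pads are 22 mm wide; open, the fingers measure 114 mm over their backs; the gripper's body (76 mm by 85 mm) begins 54 mm behind the grasp point. The pads swing forward as they close: fully open they stand 13 mm farther back than shut.
Start: joints at [-1.349, 0.477, 0.022, 1.555, -0.011, 1.109, -0.083], TCP at [0.219, 0.639, 0.231] pointing down, gripper open.
Joint ranges: [-2.96, 2.96], [-0.34, 2.1], [-1.41, 1.46], [0.24, 2.44], [-1.37, 4.51], [0.17, 1.92], [-2.96, 2.96]. Speed limits (rad/s): [2.39, 2.39, 3.14, 3.14, 3.14, 3.14, 3.14].

## Interface

Orientations are given as a rotation vector (axis times angle).
In Python, from bench import status, eyes, r gives the robot as it stands.
- The arm moves only by the shell command python3 -m crank 'ROWS' [OPENING] [FORCE]. ROWS is JSON, a list of rows, each a list of 6 numbers: the shift along the tool's x, y, z normalised to -1 to 1, where 1 is 0.02 m, then the turn, a rotation vector about the tool's x, y, z normalised to -1 to 1, where 1 is 45 degrees. A call has 1 to 12 rows; each row shifts and turns the commanded pose from where the row before left it, along the tool's axes as they then stand; what a row does not reach is not made up. A row lasts 1/10 s, in which the tool goes at most 50 mm and 8.59 degrees, less where a joint would pass 70% of its speed; a pose out of reach is approached as far as the arm can. A call with a number of a shift or a turn outside -1 to 1 is refused whole. A call with a gripper value outside its range is refused whole. OPENING is the opening, from 0 (shut) to 1 (fully open), set as the call begins (- or left out, the last holds). The fingers move at their own pace and stop on an object; FORCE is the grip in N (left out, the last holds). Time passes only in rows, so rows that do not move let the fingers close. It gives the time, the measured TCP pose, the force, the opening and the grip force at its end, in the units of the state.
- status.get_obs(): the state, without advancing time (a new reading comes with each control period).
- eyes.grab_frame(name): name is "scene" or "top"; returns a dict with "image" (420x560x3 uint8, red, green, blue), "depth" (420x560 float32, m along the optical axis (not along the pixel's ray), 0 where there is no reading), "fovy" (degrees; the focal length in pixels is half the picture's height over the tangent of half this angle, whatever the lens; pixels are square), "cx", "cy" (the principal point, pixels), "world_to_cam" (4x4, takes a point from world to camera coordinates). Camera axes: x right, y up, looking along -z (the intrinsics and any distortion apply to the point x, -y, -z); pixel columns grow to the right and rows downward; lengths in m; the calibration is good to about 2 mm. A picture is of the moment at which its call begins.
- r.hand_in(): hands the job in; it is judged then, once.
The state is a dict: "clock": time; "joints": joint angles; "qvel": joint speeds; "tau": joint torques, N m; "tcp_pos": TCP position; "orientation": TCP orientation; "contact_force": force on the tool from outside, world axes, zero at the start; "moment": the same for the moment, N m; "grip_width": finger opening in m; "gripper_force": force on a finger pad.
Only numpy, scipy, OpenCV 4.12 (cv2) and the standard library are available. Lean on these libraries where they do the work, as an engineer would, in place of code of your own. Each camera call takes 0.05 s, during which the arm holds its last target. There are 200 camera calls.

## Task

The loose stage top of the film tester stands beside its seats on the instrument bed. Gently slide it over the bed until its three ball feet drop fully home into the cone, the groove and the flat pocket, then press down gently but firmly on the middle of its top with the fingertips to make sure that it sits solid. Leave it home and untouched, and leave the other things on the bed and the bench where they are.

Things in the scene. Friction and masses are not known exactly. Their poses are not given: they have to be found in the camera images.
- bed: Instrument bed, fixed: low white housing 280 (x) by 340 mm (y), smooth dark steel top 50 mm above the bench with three pockets (60 degree walls). Origin: centre of its underside; z up; black control strip on its -x side. White corner marks frame the stage's home, centred at x 0, y -30 mm and square with the bed. The stage starts 40 to 70 mm to the +y side of home, feet on the smooth top.
- stage: Stage top, loose, 0.6 to 1.1 kg: aluminium plate 120 (x) by 150 (y) by 10 mm on three slippery steel ball feet 14 mm across. Origin: under the plate's centre, level with the feet's bottoms; plate 16 to 26 mm above it. Axes parallel to the bed's when home. Too wide to grasp: push its flat sides. Once home it takes about 5 N or more sideways to drive it out; the feet drop 5 mm into the seats.
- home (a point): Point of the bed where the stage's origin lies when home (bed frame x 0, y -30, z 45 mm); axes as the bed's. The plate is then 11 to 21 mm above the bed's top (16 to 26 mm before). At the start the stage is up to 30 mm off in x, either way, and turned up to 0.25 rad from the bed.
- stage_top (a point): Centre of the plate's top face, 26 mm above the stage's origin, in the middle of a flush steel disc 60 mm across: where to press.
- cone_foot (a point): Centre of the ball foot (radius 7 mm) that belongs in the cone; stage frame x -35, y 55 mm. A small dark screw end on the plate's top marks each foot.
- groove_foot (a point): Centre of the ball foot (radius 7 mm) that belongs in the V-groove; stage frame x -35, y -55 mm.
- flat_foot (a point): Centre of the ball foot (radius 7 mm) that belongs in the flat pocket; stage frame x 50, y 0 mm.
- cone_seat (a point): Where the cone foot's centre lies when home: on the axis of the cone (14 mm across its mouth), 1.9 mm above the bed's top, bed frame x -35, y 25 mm.
- groove_seat (a point): Where the groove foot's centre lies when home: middle of the V-groove (14 mm wide, 36 mm long along the bed's y), 1.9 mm above the bed's top, bed frame x -35, y -85 mm.
- flat_seat (a point): Where the flat foot's centre lies when home: middle of the flat-bottomed round pocket (26 mm across its mouth, 5 mm deep), 1.9 mm above the bed's top, bed frame x 50, y -30 mm.
- weight_mid (a point): Middle of a small steel knobbed weight, 28 mm across and 36 mm tall, standing loose on the bed's top in the corner at its +x, -y. To be left alone.
- ring_gauge_mid (a point): Middle of a steel disc 32 mm across and 12 mm tall lying loose on the bed's top in the corner at its -x, -y. To be left alone.
- jar_mid (a point): Middle of a small clear jar, 48 mm across and 55 mm tall, loose on the bench. To be left alone.
- driver_mid (a point): Middle of a screwdriver 160 mm long lying loose on the bench. To be left alone.
- coupon_tray_mid (a point): Middle of a grey divided tray 100 x 140 x 30 mm, loose on the bench. To be left alone.
- mouse_mid (a point): Middle of a black computer mouse 100 x 60 x 30 mm, loose on the bench. To be left alone.

How it is judged:
By the outcome, as a careful person would: the job done as asked, in the order asked, and still so for the second after the job is handed in, with the robot touching nothing.
It also fails if it takes over 72 s, if anything falls off the work surface, if the arm or the gripper's body presses on something with over 40 N, if the wrist force passes 120 N, or if a joint passes its speed limit or range.

## Working session

There is one attempt and no reset: what is moved stays moved. The work goes in short steps, Python scripts to look and compute and a shell command to move; the robot and the scene stay as the last step left them, time stands still between calls to the robot, and variables do not carry over. Pictures are saved under pics/ and viewed, at most 10 in all, crops included, and the job is handed in when it is done.

```bash
mkdir -p pics; ls; python3 - <<'E'
from bench import status, eyes, r
import cv2, numpy as np, pickle
o=status.get_obs(); print({k:np.round(v,3) for k,v in o.items()})
for n in ("top","scene"):
    f=eyes.grab_frame(n); pickle.dump(f,open(f"{n}0.pkl","wb"))
    print(n,f["fovy"],f["cx"],f["cy"],np.round(f["world_to_cam"],3).tolist(),[k for k in f])
    cv2.imwrite(f"pics/{n}0.png",f["image"][:,:,::-1])
E
```

```text
pics
{'clock': np.float64(0.0), 'joints': array([-1.349,  0.478,  0.022,  1.556, -0.012,  1.109, -0.083]), 'qvel': array([-0.   , -0.001,  0.   , -0.002,  0.002, -0.002,  0.002]), 'tau': array([ 1.0000e-03, -5.9647e+01,  1.6090e+00, -2.8119e+01,  1.3000e-02,
        9.0000e-03, -0.0000e+00]), 'tcp_pos': array([0.218, 0.638, 0.23 ]), 'orientation': array([-5.160e-01, -3.099e+00,  3.000e-03]), 'contact_force': array([ 0.231, -0.594,  0.215]), 'moment': array([-0.015, -0.007, -0.026]), 'gripper_force': np.float64(0.0), 'grip_width': np.float64(0.085)}
top 48.59981825656294 273.5847890802879 206.60383035295365 [[-0.017, -1.0, 0.005, 0.004], [0.984, -0.016, 0.176, -0.534], [-0.176, 0.008, 0.984, -1.491], [0.0, 0.0, 0.0, 1.0]] ['image', 'depth', 'fovy', 'cx', 'cy', 'world_to_cam']
scene 53.20053046673104 277.4571787702986 209.03485159204934 [[0.75, 0.661, -0.01, -0.389], [-0.468, 0.542, 0.699, 0.205], [0.467, -0.519, 0.716, -1.376], [0.0, 0.0, 0.0, 1.0]] ['image', 'depth', 'fovy', 'cx', 'cy', 'world_to_cam']
```

View pics/top0.png

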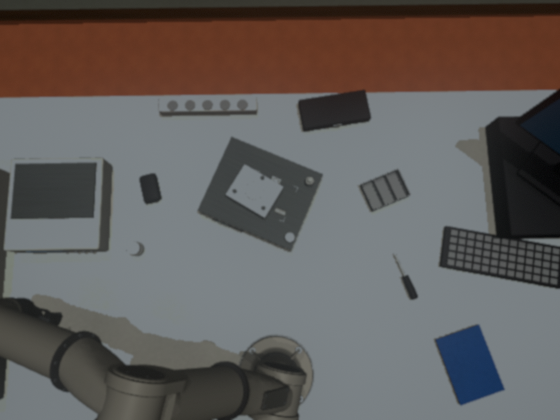

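View pics/scene0.png

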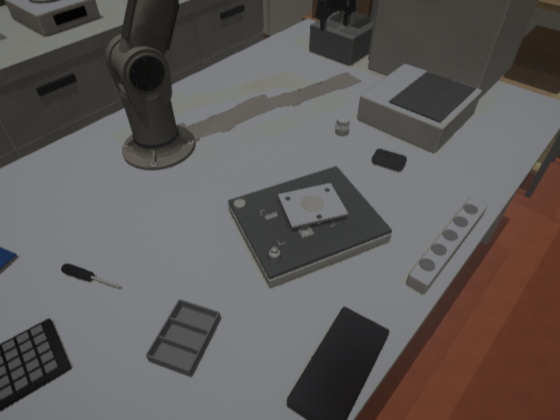

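Top view: bed centred near (262,193), -y end to the right (weight at 309,181, gauge at 290,237). The stage is at about (255,190), next to its white corner marks. The scene view shows the stage at (313,206), with the flat-foot screw at (319,217).

```bash
cat > h.py <<'E'
import numpy as np, cv2, pickle
from bench import status, eyes, r
def cast(f,uv,z):
    uv=np.atleast_2d(uv).astype(float); F=210/np.tan(np.radians(f["fovy"]/2))
    d=np.c_[(uv[:,0]-f["cx"])/F,-(uv[:,1]-f["cy"])/F,-np.ones(len(uv))]
    W=f["world_to_cam"];R=W[:3,:3];c=-R.T@W[:3,3];d=d@R
    return c+d*((z-c[2])/d[:,2])[:,None]
def proj(f,p):
    F=210/np.tan(np.radians(f["fovy"]/2)); p=np.atleast_2d(p)
    q=p@f["world_to_cam"][:3,:3].T+f["world_to_cam"][:3,3]
    return np.c_[f["cx"]-F*q[:,0]/q[:,2],f["cy"]+F*q[:,1]/q[:,2]]
def worldpts(f):
    v,u=np.mgrid[0:420,0:560]; F=210/np.tan(np.radians(f["fovy"]/2)); D=f["depth"]
    q=np.stack([(u-f["cx"])/F*D,-(v-f["cy"])/F*D,-D],-1)
    W=f["world_to_cam"]; return (q-W[:3,3])@W[:3,:3]
E
python3 - <<'E'
from h import *
for n,box in (("top",(190,130,335,258)),("scene",(220,160,395,285))):
    f=pickle.load(open(f"{n}0.pkl","rb")); P=worldpts(f)
    x0,y0,x1,y1=box
    c=P[y0:y1,x0:x1]; near=np.hypot(c[...,0]-.56,c[...,1]-.02)<.3
    for lo,hi in ((.035,.06),(.066,.09)):
        m=(c[...,2]>lo)&(c[...,2]<hi); p=c[m]
        (cx,cy),wh,a=cv2.minAreaRect((p[:,:2]*1000).astype(np.float32)); print(n,lo,m.sum(),np.median(p[:,2]),(cx,cy),wh,a)
    im=f["image"][y0:y1,x0:x1,::-1]; s=min(800/(x1-x0),600/(y1-y0))
    im=cv2.convertScaleAbs(im,alpha=1.5); cv2.imwrite(f"pics/{n}0c.png",cv2.resize(im,None,fx=s,fy=s,interpolation=cv2.INTER_CUBIC)); print(s)
    g=cv2.cvtColor(f["image"],cv2.COLOR_RGB2GRAY); print(g[y0:y1,x0:x1].min(),g[185,240],g[190,225])
E
```

```text
top 0.035 6548 0.04981642024339894 (582.2932739257812, 39.78517150878906) (339.5368957519531, 283.5126647949219) 66.2360610961914
top 0.066 1716 0.07543121481370868 (570.3197631835938, 17.601104736328125) (249.6710205078125, 216.60357666015625) 66.81539154052734
4.6875
46 127 65
scene 0.035 8431 0.04745318099444797 (586.2567138671875, 39.13581848144531) (339.92279052734375, 280.9909362792969) 66.24201202392578
scene 0.066 2114 0.07316956796543993 (576.6845703125, 13.091995239257812) (277.10064697265625, 161.28131103515625) 78.35176086425781
4.571428571428571
36 127 127
```

View pics/top0c.png

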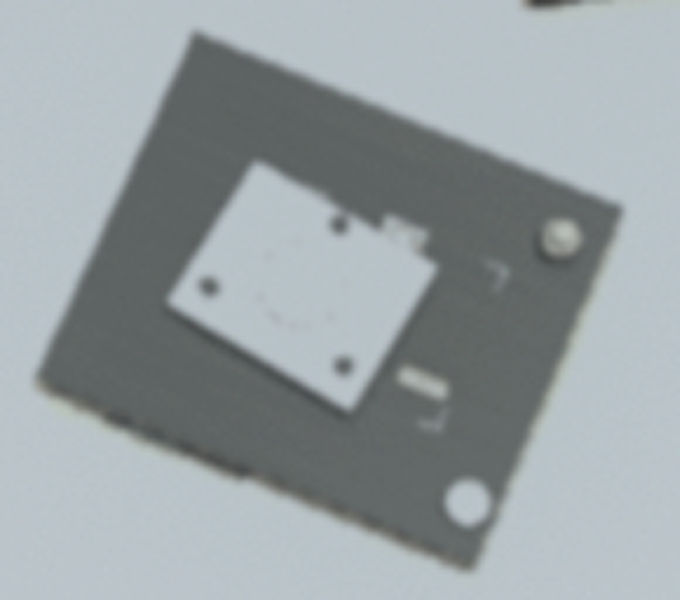

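View pics/scene0c.png

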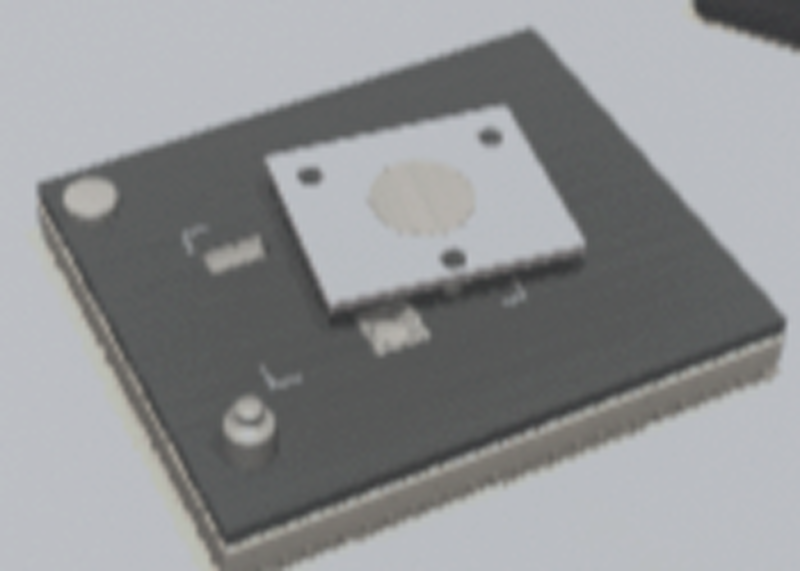

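The crops show the stage's corners in the top crop at (255,160), (438,265), (350,412) and (167,300), with three dark screw ends. The -y corner marks are at (500,270) and (435,420), the groove at (423,382), and the flat pocket is peeking out at (405,230).

```bash
cat >> h.py <<'E'
# bed frame fitted from corners of dark top; stage from plate & screws
def rectfit(pts):
    (c,wh,_)=cv2.minAreaRect(pts[:,:2].astype(np.float32)*1000); return np.array(c),np.array(wh),cv2.boxPoints(cv2.minAreaRect(pts[:,:2].astype(np.float32)*1000))
def ax(b,near):  # longest side direction -> y axis yaw nearest
    e=b[1]-b[0]; g=b[2]-b[1]; e=e if np.hypot(*e)>np.hypot(*g) else g
    a=np.arctan2(e[1],e[0])-np.pi/2; return (a-near+np.pi/2)%np.pi-np.pi/2+near
def tobed(p,c,a):
    d=np.asarray(p)[...,:2]-c; return np.stack([d[...,0]*np.cos(a)+d[...,1]*np.sin(a),-d[...,0]*np.sin(a)+d[...,1]*np.cos(a)],-1)
E
python3 - <<'E'
from h import *
for n in ("top","scene"):
    f=pickle.load(open(f"{n}0.pkl","rb")); g=cv2.cvtColor(f["image"],cv2.COLOR_RGB2GRAY)
    k=4; G=cv2.resize(g,None,fx=k,fy=k,interpolation=cv2.INTER_CUBIC); un=lambda q:(q+.5)/k-.5
    P=cv2.resize(worldpts(f)[...,2].astype(np.float32),None,fx=k,fy=k,interpolation=cv2.INTER_NEAREST)
    seed=proj(f,[[.59,.03,.05]])[0]
    box=np.zeros_like(G); bx=(190,130,335,258) if n=="top" else (220,160,395,285); box[bx[1]*k:bx[3]*k,bx[0]*k:bx[2]*k]=255
    dark=((G<98)&(box>0)).astype(np.uint8)
    cs=max(cv2.findContours(dark,cv2.RETR_EXTERNAL,cv2.CHAIN_APPROX_NONE)[0],key=cv2.contourArea)
    c,wh,b=rectfit(cast(f,un(cs[:,0]),.05)); a=ax(b,-.4); print(n,"bed",c,wh,a)
    # plate: bright component inside
    fill=np.zeros_like(dark); cv2.drawContours(fill,[cs],-1,1,-1)
    br=((G>105)&(fill>0)).astype(np.uint8); br=cv2.erode(cv2.morphologyEx(br,cv2.MORPH_OPEN,np.ones((9,9))),np.ones((1,1)))
    L=cv2.findContours(br,cv2.RETR_EXTERNAL,cv2.CHAIN_APPROX_NONE)[0]; pl=max(L,key=cv2.contourArea)
    sc,swh,sb=rectfit(cast(f,un(pl[:,0]),.076)); sa=ax(sb,-.5)
    print("stage",sc,swh,sa,"in bed",tobed(sc,c,a),sa-a)
    hull=cv2.convexHull(pl); pf=np.zeros_like(dark); cv2.drawContours(pf,[hull],-1,1,-1); pf=cv2.erode(pf,np.ones((21,21)))
    for d in cv2.findContours(((G<90)&(pf>0)).astype(np.uint8),cv2.RETR_EXTERNAL,cv2.CHAIN_APPROX_NONE)[0]:
        if cv2.contourArea(d)>60:
            w=cast(f,un(d[:,0].mean(0)),.076)[0]*1000; print(" screw",cv2.contourArea(d),tobed(w,c,a),"stageframe",tobed(w,sc,sa))
    for l in L:
        if l is not pl and cv2.contourArea(l)>100: print(" other",cv2.contourArea(l),tobed(cast(f,un(l[:,0].mean(0)),.05)[0]*1000,c,a))
E
```

```text
top bed [578.48583984  40.76530457] [337.27230835 288.52407837] -0.41765824
stage [590.3961792   54.97935486] [148.188797   132.53491211] -0.5528976 in bed [ 5.12102367 17.82331467] -0.13523933
 screw 103.0 [-44.14945224 -30.69031426] stageframe [-42.27962205 -54.71366928]
 screw 112.5 [-29.16676506  77.71400693] stageframe [-42.04962077  54.72090028]
 screw 120.5 [47.97155553 11.70526668] stageframe [43.2841487  -0.28475586]
 other 935.5 [ -95.03363203 -146.1485505 ]
 other 215.0 [ 110.11804469 -135.77205063]
scene bed [597.58203125  27.36094666] [348.70629883 307.35217285] -0.41909614
stage [586.73413086  57.96761322] [148.05810547 119.7445755 ] -0.5551821 in bed [-22.36401473  23.54348666] -0.13608596
 screw 155.5 [24.14771441 17.9653957 ] stageframe [46.83846909  0.78355544]
 screw 195.5 [-66.31603802 -25.28399863] stageframe [-36.92142483 -54.33886506]
 screw 169.5 [-50.9010346   83.52318035] stageframe [-36.41040785  55.55364579]
 other 257.0 [  69.27431103 -125.83120227]
 other 145.0 [  54.48046829 -118.51702939]
 other 348.0 [ 39.83962406 -26.02645039]
 other 943.5 [-128.73123171 -137.49328526]
```

```bash
python3 - <<'E'
from h import *
T=pickle.load(open("top0.pkl","rb"));S=pickle.load(open("scene0.pkl","rb"))
c=np.array([582.5,39.5]);a=-.418
for n,f,o,s,pts in (("top",T,(190,130),4.6875,{"groove":(424,383),"m+x-y":(506,266),"m-x-y":(441,430),"flat":(405,231)}),("scene",S,(220,160),4.5714,{"groove":(235,254),"m-x-y":(184,230),"m+x-y":(270,388),"m+x+y":(521,302),"flat":(395,330)})):
    for k,p in pts.items(): print(n,k,tobed(cast(f,(np.array(p)+.5)/s-.5+o,.05)[0]*1000,c,a).round(1))
print("stage",tobed(np.array([584.7,59.1]),c,a))
E
python3 -m crank '[[0,0,0,0,0,0.19],[0,0,0,0,0,0.19],[0,0,0,0,0,0.19],[0,0,0,0,0,0.19],[0,0,0,0,0,0.19],[0,0,0,0,0,0.19],[0,0,0,0,0,0.19],[0,0,0,0,0,0.19],[0,0,0,0,0,0.19],[0,0,0,0,0,0.19],[0,0,0,0,0,0.19]]' 1
```

```text
top groove [-33.4 -85.8]
top m+x-y [  67.  -106.7]
top m-x-y [ -59.5 -109.7]
top flat [ 62.4 -30.7]
scene groove [-32.3 -84.1]
scene m-x-y [ -62.1 -102.8]
scene m+x-y [  65.1 -107.2]
scene m+x+y [68.3 43.9]
scene flat [ 57.  -28.4]
stage [-5.94571004 18.80554525]
clock: 1.2
tcp_pos: [0.2184, 0.6383, 0.2308]
orientation: [2.624, 1.727, -0.001]
contact_force: [-0.2, 0.4, -1.0]
grip_width: 0.0851
gripper_force: 0.0
```

```bash
cat >> h.py <<'E'
from scipy.spatial.transform import Rotation as Ro
C=np.array([584.5,38.6]);A=-.418
def goto(bx,by,z):
    o=status.get_obs(); R=Ro.from_rotvec(o["orientation"]).as_matrix()
    w=C+np.array([bx*np.cos(A)-by*np.sin(A),bx*np.sin(A)+by*np.cos(A)])
    d=np.r_[w/1000,z]-o["tcp_pos"]; y=R[:,1]
    print("units in tool axes",np.round(R.T@d/.02,2),"z down",R[2,2].round(4),"toolY yaw err deg",np.degrees(np.arctan2(y[1],y[0])-A).round(2),"toolx in bed",tobed(R[:2,0],0*C,A).round(2),"tcp bed",tobed(o["tcp_pos"]*1000,C,A).round(1),round(o["tcp_pos"][2],4),"F",o["contact_force"].round(1),"t",o["clock"].round(1))
E
python3 -c "
from h import *
goto(-6,128,.13)"
```

```text
Traceback (most recent call last):
  File "h.py", line 30, in goto
    print("units in tool axes",np.round(R.T@d/.02,2),"z down",R[2,2].round(4),"toolY yaw err deg",np.degrees(np.arctan2(y[1],y[0])-A).round(2),"toolx in bed",tobed(R[:2,0],0*C,A).round(2),"tcp bed",tobed(o["tcp_pos"]*1000,C,A).round(1),round(o["tcp_pos"][2],4),"F",o["contact_force"].round(1),"t",o["clock"].round(1))
                                                                                                                                                                                                                                                                                                         ^^^^^^^^^^^^^^^^
AttributeError: 'float' object has no attribute 'round'
```

```bash
sed -i 's/o\["clock"\].round(1)/round(float(o["clock"]),1)/' h.py; python3 -c "
from h import *
goto(-6,128,.13)"
```

```text
units in tool axes [-13.89  28.45   5.05] z down -1.0 toolY yaw err deg 0.65 toolx in bed [-0.01  1.  ] tcp bed [-578.1  399.5] 0.2308 F [-0.2  0.4 -1. ] t 1.2
```

```bash
python3 -m crank '[[-0.46,0.95,0,0,0,0],[-0.46,0.95,0,0,0,0],[-0.46,0.95,0,0,0,0],[-0.46,0.95,0,0,0,0],[-0.46,0.95,0,0,0,0],[-0.46,0.95,0,0,0,0],[-0.46,0.95,0,0,0,0],[-0.46,0.95,0,0,0,0],[-0.46,0.95,0,0,0,0],[-0.46,0.95,0,0,0,0],[-0.46,0.95,0,0,0,0],[-0.46,0.95,0,0,0,0]]' >/dev/null; python3 -m crank '[[-0.46,0.95,0,0,0,0],[-0.46,0.95,0,0,0,0],[-0.46,0.95,0,0,0,0],[-0.46,0.95,0,0,0,0],[-0.46,0.95,0,0,0,0],[-0.46,0.95,0,0,0,0],[-0.46,0.95,0,0,0,0],[-0.46,0.95,0,0,0,0],[-0.46,0.95,0,0,0,0],[-0.46,0.95,0,0,0,0],[-0.46,0.95,0,0,0,0],[0,0,0,0,0,0]]'; python3 -c "
from h import *
goto(-6,128,.09)"
```

```text
clock: 3.6
tcp_pos: [0.5408, 0.2687, 0.2317]
orientation: [2.622, 1.727, 0.001]
contact_force: [0.5, -0.4, 0.3]
grip_width: 0.0854
gripper_force: 0.0
units in tool axes [-3.3   6.32  7.1 ] z down -1.0 toolY yaw err deg 0.68 toolx in bed [-0.01  1.  ] tcp bed [-133.4  192.5] 0.2317 F [ 0.5 -0.4  0.3] t 3.6
```

```bash
python3 -m crank '[[-0.47,0.9,0.5,0,0,0.015],[-0.47,0.9,0.5,0,0,0],[-0.47,0.9,0.5,0,0,0],[-0.47,0.9,1,0,0,0],[-0.47,0.9,1,0,0,0],[-0.47,0.9,1,0,0,0],[-0.47,0.9,1,0,0,0],[0,0,0.9,0,0,0],[0,0,0.7,0,0,0],[0,0,0,0,0,0]]'; python3 - <<'E'
from h import *
goto(-6,124,.058)
f=eyes.grab_frame("scene"); pickle.dump(f,open("s1.pkl","wb"))
cv2.imwrite("pics/s1.png",cv2.resize(f["image"][120:300,200:420,::-1],None,fx=3,fy=3))
E
```

```text
clock: 4.6
tcp_pos: [0.6258, 0.1632, 0.0872]
orientation: [-2.627, -1.72, 0.006]
contact_force: [-1.0, 0.2, 0.3]
grip_width: 0.0854
gripper_force: 0.0
units in tool axes [-0.33  0.34  1.46] z down -1.0 toolY yaw err deg 0.39 toolx in bed [-0.01  1.  ] tcp bed [-12.8 130.7] 0.0872 F [-1.   0.2  0.3] t 4.6
```

View pics/s1.png

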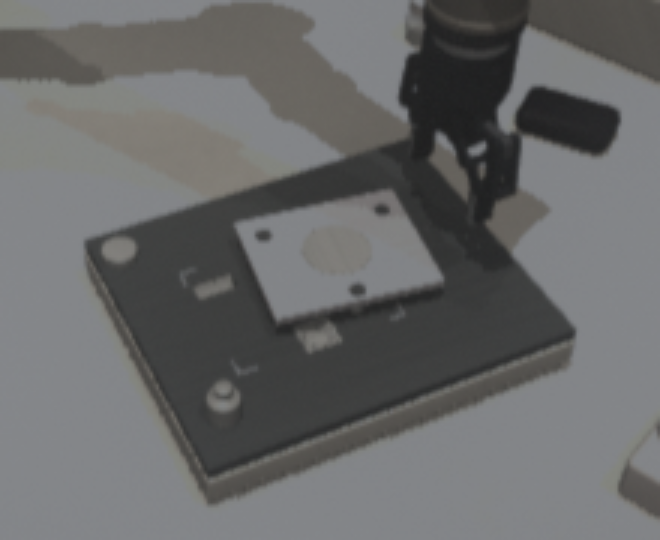

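The gripper is clear of the plate on the +y side, and the weight and gauge are undisturbed.

```bash
python3 -m crank '[[-0.1,0.17,0.5,0,0,0.009],[-0.1,0.17,0.4,0,0,0],[-0.1,0,0.4,0,0,0],[0,0,0.2,0,0,0],[0,0,0.2,0,0,0],[-0.2,0,0,0,0,0],[-0.2,0,0,0,0,0],[0,0,0,0,0,0]]'; python3 -m crank '[[-0.12,0,0,0,0,0],[-0.12,0,0,0,0,0],[-0.12,0,0,0,0,0],[-0.12,0,0,0,0,0],[-0.12,0,0,0,0,0],[-0.12,0,0,0,0,0],[-0.12,0,0,0,0,0],[-0.12,0,0,0,0,0],[-0.12,0,0,0,0,0],[0,0,0,0,0,0]]'; python3 - <<'E'
from h import *
goto(-6,86,.053)
f=eyes.grab_frame("scene"); pickle.dump(f,open("s2.pkl","wb"))
cv2.imwrite("pics/s2.png",cv2.resize(f["image"][140:290,220:400,::-1],None,fx=4,fy=4))
E
```

```text
clock: 5.45
tcp_pos: [0.6283, 0.1462, 0.0556]
orientation: [2.636, 1.709, 0.0]
contact_force: [-0.9, 0.9, -0.7]
grip_width: 0.0855
gripper_force: 0.0
clock: 6.45
tcp_pos: [0.6193, 0.1265, 0.0553]
orientation: [2.635, 1.709, -0.001]
contact_force: [0.0, 1.1, 0.5]
grip_width: 0.0856
gripper_force: 0.4
units in tool axes [-0.42 -0.11  0.11] z down -1.0 toolY yaw err deg -0.11 toolx in bed [0. 1.] tcp bed [-3.8 94.4] 0.0553 F [0.  1.1 0.5] t 6.5
```

View pics/s2.png

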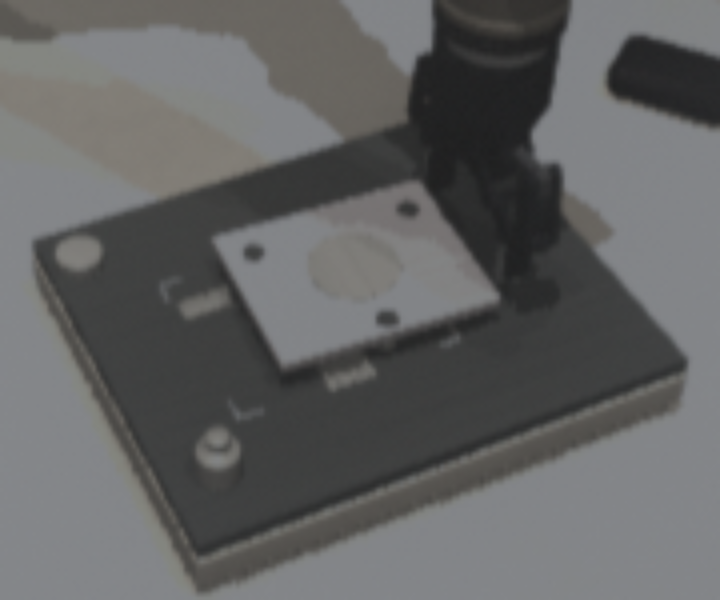

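The fingers are at the plate's +y face, at about (500,260). The -x finger is touching and the plate is turning into line.

```bash
cat >> h.py <<'E'
def tow(p): p=np.asarray(p,float); return C+np.stack([p[...,0]*np.cos(A)-p[...,1]*np.sin(A),p[...,0]*np.sin(A)+p[...,1]*np.cos(A)],-1)
SC=np.array([[-35,55],[-35,-55],[50,0.]])
def stage(f,x,y,yaw,zt=.076,name=""):
    g=255-cv2.cvtColor(f["image"],cv2.COLOR_RGB2GRAY).astype(float)
    for it in range(3):
        q=SC@np.array([[np.cos(yaw),np.sin(yaw)],[-np.sin(yaw),np.cos(yaw)]])+[x,y]
        uv=proj(f,np.c_[tow(q)/1000,np.full(3,zt)]); m=[]
        for u,v in uv:
            u0,v0=int(round(u)),int(round(v)); r=5 if it==0 else 4
            w=g[v0-r:v0+r+1,u0-r:u0+r+1]; w=np.clip(w-np.median(w)-12,0,None); vv,uu=np.mgrid[v0-r:v0+r+1,u0-r:u0+r+1]
            s=w.sum(); m.append([(w*uu).sum()/s,(w*vv).sum()/s] if s>0 else [u,v])
        b=tobed(cast(f,m,zt)*1000,C,A)
        mc=b.mean(0); sc=SC-SC.mean(0); d=b-mc
        yaw=np.arctan2((sc[:,0]*d[:,1]-sc[:,1]*d[:,0]).sum(),(sc*d).sum())
        Rm=np.array([[np.cos(yaw),-np.sin(yaw)],[np.sin(yaw),np.cos(yaw)]]); x,y=mc-Rm@SC.mean(0)
    res=np.abs(d-sc@Rm.T).max()
    print(name,"stage bed x %.1f y %.1f yaw %.3f resid %.1f"%(x,y,yaw,res))
E
python3 -m crank '[[-0.12,0,0,0,0,0],[-0.12,0,0,0,0,0],[-0.12,0,0,0,0,0],[-0.12,0,0,0,0,0],[0,0,0,0,0,0]]'; python3 - <<'E'
from h import *
stage(pickle.load(open("scene0.pkl","rb")),-8,18,-.135,name="s0"); stage(pickle.load(open("top0.pkl","rb")),-8,18,-.135,name="t0"); stage(pickle.load(open("s2.pkl","rb")),-5,12,-.05,name="s2")
goto(-6,86,.053)
f=eyes.grab_frame("scene"); stage(f,-5,5,0,name="now");f=eyes.grab_frame("top"); stage(f,-5,5,0,name="now top")
E
```

```text
clock: 7.0
tcp_pos: [0.6153, 0.1179, 0.0552]
orientation: [2.635, 1.71, -0.001]
contact_force: [-0.8, 1.3, 0.9]
grip_width: 0.0855
gripper_force: 0.2
s0 stage bed x -5.1 y 19.0 yaw -0.139 resid 4.3
t0 stage bed x -3.4 y 17.5 yaw -0.142 resid 9.8
s2 stage bed x -0.1 y 5.4 yaw -0.054 resid 1.6
units in tool axes [ 0.05 -0.1   0.11] z down -1.0 toolY yaw err deg -0.11 toolx in bed [0. 1.] tcp bed [-4.  84.9] 0.0552 F [-0.8  1.3  0.9] t 7.0
now stage bed x 2.5 y -1.5 yaw -0.007 resid 0.8
now top stage bed x 3.0 y 1.9 yaw -0.029 resid 9.0
```

```bash
sed -i 's/r=5 if it==0 else 4/r=4 if it==0 else 3/' h.py; python3 - <<'E'
from h import *
stage(pickle.load(open("scene0.pkl","rb")),-8,18.5,-.135,name="s0"); stage(pickle.load(open("top0.pkl","rb")),-6,18.5,-.135,name="t0")
f=eyes.grab_frame("top"); stage(f,2.5,-1.5,-.007,name="top");cv2.imwrite("pics/t3.png",cv2.resize(cv2.convertScaleAbs(f["image"][135:255,195:330,::-1],alpha=1.5),None,fx=5,fy=5,interpolation=cv2.INTER_CUBIC))
f=eyes.grab_frame("scene"); stage(f,2.5,-1.5,-.007,name="scene")
g=proj(f,np.c_[tow([[65,45]])/1000,.05]);print(g)
E
```

```text
s0 stage bed x -7.3 y 19.4 yaw -0.139 resid 0.2
t0 stage bed x -6.6 y 18.0 yaw -0.140 resid 3.5
top stage bed x 4.8 y -0.3 yaw -0.033 resid 5.8
scene stage bed x 2.2 y -2.0 yaw -0.011 resid 0.2
[[333.75365747 225.24090387]]
```

View pics/t3.png

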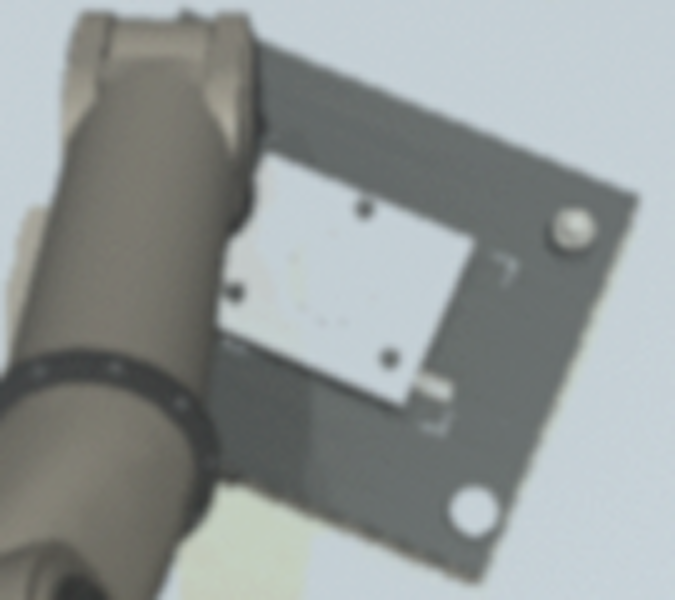

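The top view shows the arm covering the left end of the bed. The plate is nearly square with the bed, and its -y edge is about 28 mm short of the corner marks at (505,268) and (438,425). The x error is about 2 mm, which is within the seats' capture range, so I'll push on.

```bash
python3 -m crank '[[-0.1,0,0.06,0,0,0],[-0.1,0,0.05,0,0,0],[-0.1,0,0,0,0,0],[-0.1,0,0,0,0,0],[-0.1,0,0,0,0,0],[-0.1,0,0,0,0,0],[-0.1,0,0,0,0,0],[-0.1,0,0,0,0,0],[-0.1,0,0,0,0,0],[-0.1,0,0,0,0,0],[-0.1,0,0,0,0,0],[0,0,0,0,0,0]]'; python3 - <<'E'
from h import *
goto(-6,57,.053)
f=eyes.grab_frame("scene"); stage(f,2.2,-24,-.007,name="scene")
E
```

```text
clock: 8.4
tcp_pos: [0.6062, 0.0989, 0.0529]
orientation: [-2.634, -1.71, 0.001]
contact_force: [-0.3, 1.8, -0.5]
grip_width: 0.0856
gripper_force: 0.8
units in tool axes [-0.34 -0.07 -0.  ] z down -1.0 toolY yaw err deg -0.07 toolx in bed [0. 1.] tcp bed [-4.7 63.9] 0.0529 F [-0.3  1.8 -0.5] t 8.4
scene stage bed x 6.0 y -25.9 yaw -0.011 resid 1.8
```

```bash
python3 - <<'E'
from h import *
f=eyes.grab_frame("scene")
for g in ((2,-23),(4,-25),(1,-28)):
  for z in (.076,.071): stage(f,*g,-.01,zt=z,name=f"{g} {z}")
P=worldpts(f)
for p in ([-20,20],[-20,-80],[40,-25]):
    u,v=proj(f,np.r_[tow(p)/1000,.074][None])[0].round().astype(int); print(p,np.median(P[v-2:v+3,u-2:u+3,2]))
E
```

```text
(2, -23) 0.076 stage bed x 6.0 y -25.9 yaw -0.011 resid 1.8
(2, -23) 0.071 stage bed x 1.7 y -23.6 yaw -0.011 resid 2.2
(4, -25) 0.076 stage bed x 6.0 y -25.9 yaw -0.011 resid 1.8
(4, -25) 0.071 stage bed x 1.7 y -23.6 yaw -0.011 resid 2.2
(1, -28) 0.076 stage bed x 6.0 y -25.9 yaw -0.011 resid 1.8
(1, -28) 0.071 stage bed x 1.7 y -23.6 yaw -0.011 resid 2.2
[-20, 20] 0.07303635639990079
[-20, -80] 0.06809207056099764
[40, -25] 0.0682880841396119
```

The groove and flat feet have dropped in. The cone foot is still up, with about 6–7 mm to go.

```bash
python3 -m crank '[[-0.06,0,0,0,0,0],[-0.06,0,0,0,0,0],[-0.06,0,0,0,0,0],[-0.05,0,0,0,0,0],[0,0,0,0,0,0]]';  cat > chk.py <<'E'
from h import *
goto(-6,57,.053)
f=eyes.grab_frame("scene"); stage(f,1.5,-28,-.007,zt=.071,name="z71")
P=worldpts(f)
for p in ([-20,20],[-20,-80],[40,-25]):
    u,v=proj(f,np.r_[tow(p)/1000,.072][None])[0].round().astype(int); print(p,np.median(P[v-2:v+3,u-2:u+3,2])+.0026)
E
python3 chk.py
```

```text
clock: 9.0
tcp_pos: [0.6047, 0.0937, 0.0531]
orientation: [2.635, 1.71, -0.001]
contact_force: [0.5, 0.0, 0.3]
grip_width: 0.0849
gripper_force: 0.2
units in tool axes [-0.08 -0.11  0.01] z down -1.0 toolY yaw err deg -0.09 toolx in bed [0. 1.] tcp bed [-3.9 58.6] 0.0531 F [0.5 0.  0.3] t 9.0
z71 stage bed x 1.7 y -28.6 yaw -0.011 resid 1.4
[-20, 20] 0.07304018784112865
[-20, -80] 0.07066700619966011
[40, -25] 0.07103898190593563
```

```bash
python3 -m crank '[[-0.04,0,0,0,0,0],[-0.04,0,0,0,0,0],[0,0,0,0,0,0],[0,0,0,0,0,0]]'; python3 chk.py
```

```text
clock: 9.45
tcp_pos: [0.6046, 0.0928, 0.0533]
orientation: [2.635, 1.71, 0.001]
contact_force: [1.7, 1.3, 0.1]
grip_width: 0.0852
gripper_force: 0.7
units in tool axes [-0.04 -0.12  0.02] z down -1.0 toolY yaw err deg -0.08 toolx in bed [0. 1.] tcp bed [-3.7 57.7] 0.0533 F [1.7 1.3 0.1] t 9.4
z71 stage bed x 1.0 y -28.9 yaw 0.000 resid 0.3
[-20, 20] 0.07122866722582821
[-20, -80] 0.07117497430127681
[40, -25] 0.0709901694924941
```

All three feet are level at home height, with the stage at (1,-29) and yaw 0. Next: back off, rise, shut the fingers and go over the middle.

```bash
python3 -m crank '[[0.1,0,0,0,0,0],[0.3,0,0,0,0,0],[0.8,0,0,0,0,0],[0.5,0,-0.8,0,0,0],[0,0,-1,0,0,0],[0,0,-1,0,0,0],[0,0,0,0,0,0]]' >/dev/null;  python3 -m crank '[[-0.2,0,0,0,0,0],[-1,0,0,0,0,0],[-1,0,0,0,0,0],[-1,0,0,0,0,0],[-1,0,0,0,0,0],[-1,0,0,0,0,0],[-0.7,0,0,0,0,0],[0,0,0,0,0,0],[0,0,0,0,0,0]]' 0 20; sed -i 's/^goto.*/goto(0.5,-29.5,.09)/' chk.py; python3 chk.py
```

```text
clock: 11.1
tcp_pos: [0.5702, 0.0166, 0.1093]
orientation: [-2.635, -1.71, -0.001]
contact_force: [-0.1, 0.3, 0.1]
grip_width: -0.0001
gripper_force: 0.0
units in tool axes [-0.18  0.23  0.96] z down -1.0 toolY yaw err deg -0.09 toolx in bed [0. 1.] tcp bed [ -4.1 -25.9] 0.1093 F [-0.1  0.3  0.1] t 11.1
z71 stage bed x 0.9 y -28.9 yaw -0.001 resid 0.3
[-20, 20] 0.07088380711767464
[-20, -80] 0.07070684281977176
[40, -25] 0.070674001986434
```

Stage home and the gripper free. I'll centre it and descend gently.

```bash
python3 -m crank '[[-0.18,0.23,0.4,0,0,0],[0,0,0.5,0,0,0],[0,0,0.3,0,0,0],[0,0,0.2,0,0,0],[0,0,0.1,0,0,0],[0,0,0.1,0,0,0],[0,0,0.1,0,0,0],[0,0,0,0,0,0]]'; python3 -m crank '[[0,0,0.05,0,0,0],[0,0,0.05,0,0,0],[0,0,0.05,0,0,0],[0,0,0,0,0,0],[0,0,0,0,0,0]]'
```

```text
clock: 11.95
tcp_pos: [0.5726, 0.0111, 0.075]
orientation: [-2.635, -1.71, 0.0]
contact_force: [-0.1, -1.1, -1.3]
grip_width: -0.0003
gripper_force: 0.0
clock: 12.45
tcp_pos: [0.5727, 0.0111, 0.0721]
orientation: [2.635, 1.71, -0.0]
contact_force: [-0.3, -0.3, -0.0]
grip_width: -0.0001
gripper_force: 0.0
```

```bash
python3 -m crank '[[0,0,0.05,0,0,0],[0,0,0.04,0,0,0],[0,0,0,0,0,0],[0,0,0,0,0,0]]'; python3 -m crank '[[0,0,0.04,0,0,0],[0,0,0.0,0,0,0],[0,0,0,0,0,0]]'
```

```text
clock: 12.85
tcp_pos: [0.5728, 0.0111, 0.0706]
orientation: [-2.635, -1.71, -0.0]
contact_force: [-0.6, 0.1, 4.7]
grip_width: -0.0005
gripper_force: 2.4
clock: 13.15
tcp_pos: [0.5728, 0.0111, 0.0705]
orientation: [-2.635, -1.71, -0.001]
contact_force: [-4.0, 1.5, 10.9]
grip_width: -0.0001
gripper_force: 6.1
```

```bash
python3 -m crank '[[0,0,0.04,0,0,0],[0,0,0,0,0,0],[0,0,0,0,0,0]]'; python3 -m crank '[[0,0,0.03,0,0,0],[0,0,0,0,0,0],[0,0,0,0,0,0],[0,0,0,0,0,0],[0,0,0,0,0,0]]'
```

```text
clock: 13.45
tcp_pos: [0.5729, 0.0111, 0.0703]
orientation: [-2.635, -1.709, -0.001]
contact_force: [-6.9, 0.3, 19.2]
grip_width: 0.0
gripper_force: 9.6
clock: 13.95
tcp_pos: [0.5729, 0.0111, 0.0703]
orientation: [-2.635, -1.709, -0.002]
contact_force: [-8.8, 0.4, 24.3]
grip_width: -0.0
gripper_force: 12.3
```

Pressed with 24 N and it holds solid. Lifting off.

```bash
python3 -m crank '[[0,0,-0.05,0,0,0],[0,0,-0.05,0,0,0],[0,0,-0.1,0,0,0],[0,0,-0.5,0,0,0],[0,0,-1,0,0,0],[0,0,-1,0,0,0],[0,0,-1,0,0,0],[0,0,-1,0,0,0],[0,0,-1,0,0,0],[0,0,0,0,0,0]]' >/dev/null; python3 -m crank '[[1,0,0,0,0,0],[1,0,0,0,0,0],[1,0,0,0,0,0],[1,0,0,0,0,0],[1,0,0,0,0,0],[1,0,0,0,0,0],[1,0,0,0,0,0],[1,0,0,0,0,0],[0,0,0,0,0,0]]'; echo 'cv2.imwrite("pics/end.png",cv2.resize(f["image"][140:290,220:400,::-1],None,fx=4,fy=4))' >> chk.py; python3 chk.py
```

```text
clock: 15.85
tcp_pos: [0.6386, 0.1618, 0.1816]
orientation: [-2.63, -1.716, -0.002]
contact_force: [-0.3, 0.6, -0.9]
grip_width: -0.0003
gripper_force: 0.0
units in tool axes [-8.21  0.03  4.57] z down -1.0 toolY yaw err deg 0.19 toolx in bed [-0.  1.] tcp bed [ -0.6 134.6] 0.1816 F [-0.3  0.6 -0.9] t 15.8
z71 stage bed x 1.0 y -28.8 yaw 0.002 resid 0.4
[-20, 20] 0.070907408172337
[-20, -80] 0.07107634030341947
[40, -25] 0.07060755778132359
```

View pics/end.png

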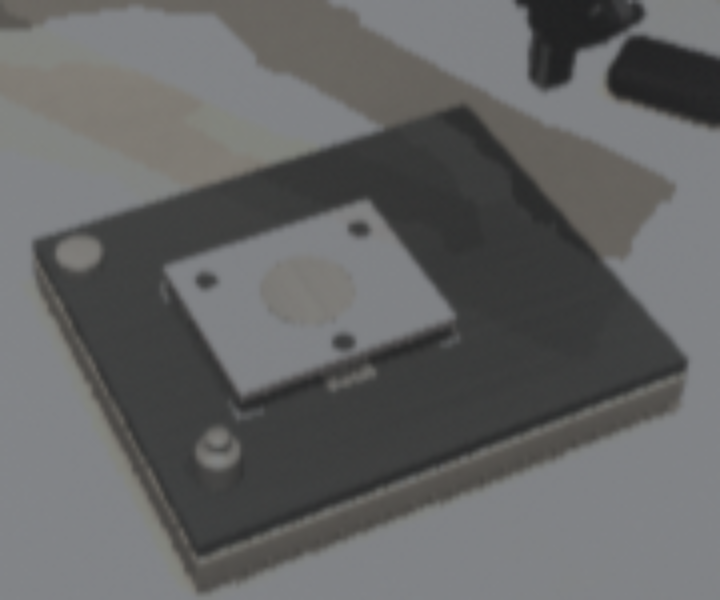

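The plate sits level within its corner marks, from (170,285) to (455,340). The weight and gauge haven't moved and the gripper is clear.

```bash
python3 -c "
from bench import r
print(r.hand_in())"
```

```text
the job is handed in; nothing more can be done
None
```

The stage top is home with all three feet fully down; I pressed it with about 24 N at the centre, it stayed put, and I handed the job in at about 16 s with the gripper clear and the weight and gauge where they were.

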